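# Pack the transit case in layers

### The arm

A 7-joint arm with a two-finger parallel gripper is mounted at the origin on the work surface. World frame = base frame: x ahead of the robot, y to its left, z up, the work surface at z = 0. Lengths are in m, angles in rad, forces in N, time in s.
With the tool pointing down it reaches from about 0.4 to 0.85 m from the base axis. Payload 6.9 kg.
Tool frame: the origin (TCP) lies midway between the tips of the shut fingers; the grasp point (between the pads) lies behind it (ctrl.pinch_z is the z of the grasp point in the tool frame, in m); z points along the fingers, y is the direction in which the jaws open and shut (so a half turn about z gives the same grasp; the last joint's range is limited). The gripper opens to 85 mm and grips with 20 to 120 N. Pads are 22 mm wide; open, the fingers measure 114 mm over their backs; the gripper's body (76 mm by 85 mm) begins 54 mm behind the grasp point. The pads swing forward as they close: fully open they stand 13 mm farther back than shut.
Start: joints at [1.28, 0.507, -0.238, 1.5, 0.126, 1.149, -0.155], TCP at [0.241, -0.577, 0.201] pointing down, gripper open.
Joint ranges: [-3.08, 3.08], [-0.24, 2.05], [-1.43, 1.35], [0, 2.5], [-1.52, 4.66], [0.17, 1.96], [-2.89, 2.89]. Speed limits (rad/s): [2.39, 2.39, 3.14, 3.14, 3.14, 3.14, 3.14].

### API

Orientations are given as a unit quaternion [w, x, y, z].
In Python, from station import ctrl, get_state, vision, ticket, models gives the robot as it stands. Calls block until the motion is done:
- ctrl.movep(position, orientation): joint-space move of the TCP to a pose.
- ctrl.movel(position, frame=None, max_speed=0.15): straight line of the TCP; frame=None keeps the orientation; max_speed is the mean speed in m/s.
- ctrl.set_joints(angles): joint-space move.
- ctrl.ungrasp() and ctrl.close_gripper(force=None): open the fingers fully, or close them until they stop; force is the grip in N (None keeps the last).
- ctrl.pause(seconds).
- ctrl.ik(position, orientation): joint angles nearest the present ones, or None.
- get_state(): the state.
- vision.grab_frame(name): name is "scene" or "top" or "wrist"; returns (picture, depth): 480x640x3 uint8, blue, green, red; 480x640 float32, m along the optical axis (not along the pixel's ray), 0 where there is no reading.
- vision.camera_info(name): a dict with "mtx" (3x3 intrinsics, pixels), "R" (3x3) and "t" (3): a world point X has camera coordinates R X + t; the wrist camera has in their place "hand_eye" (4x4, takes a point from camera to tool coordinates, whose origin is the TCP and whose axes are the flange's). Camera axes: x right, y down, z forward; pixel columns grow to the right and rows downward; lengths in m; the calibration is good to about 2 mm. A picture is of the moment at which its call begins: read the wrist's pose just before it. camera_info takes no time and is no camera call.
A pose or a line that the arm cannot do raises ctrl.Unreachable and nothing moves.
- ticket.close_job(): hands the job in, once; it reports no verdict.
Trained networks look in the newest picture that a camera, given by its name, has taken for a name from the list of things; names that differ only in an ending like _2 or _b are one class to them, and where a whole thing is asked for, a point or a joint stands for the part that bears it (a point fixed in the world has none). Each returns a list of dicts, best first, with "p" (0 to 1); they miss things now and then, are a little off and sometimes report something else, mostly with a low value. They report only what shows in the picture. A call takes as long as a camera call. They do not tell look-alikes from the thing itself.
- models.recognise(camera, target): "point" ([column, row] in pixels, amid what is visible of it).
- models.masks_of(camera, target): "mask" (480x640 bool, what is visible of it) and "point" ([column, row] in pixels, amid what is visible of it).
The state is a dict: "time": time; "qpos": joint angles; "qd": joint speeds; "tau": joint torques, N m; "tcp_pos": TCP position; "eef_rot": TCP orientation; "contact_force": force on the tool from outside, world axes, zero at the start; "wrist_torque": the same for the moment, N m; "width": finger opening in m.
Only numpy, scipy, OpenCV 4.12 (cv2) and the standard library are available. Lean on these libraries where they do the work, as an engineer would, in place of code of your own. Each camera call takes 0.05 s, during which the arm holds its last target.

### The job

Pack the grey transit case for dispatch: take the lid off by its knob and set it down right way up on the bench clear of the case, then stand every tall flanged housing upright on the case floor, one to a compartment, and only then lay the separator board level on the corner posts over them, grip bar up. Stand every low end cap flat on the board, boss up, and finally put the lid back squarely, all the way down on the collar. There may be two or three housings and one or two caps; leave the carton, the tape and the tape measure alone, and if something gets knocked out of place put it right.

Things in the scene. Friction and masses are not known exactly. Their poses are not given: they have to be found in the camera images.
- case: grey plastic transit case fixed to the bench. Inside 110 mm (its x) by 250 mm (its y); walls 6 mm, rim 86 mm above the bench, floor 8 mm thick. Two cross walls 4 mm thick, centred at y = -42.5 and +42.5 mm, tops 32 mm above the bench, make three compartments. Outside, a collar 10 mm wide, top 70 mm above the bench, runs all round and carries the lid. Origin: centre of its underside.
- seat (a point): point on the case's vertical centre line, 70 mm above the bench, level with the collar's top and with the tops of four 12 mm square posts in the case's inner corners. The board's underside and the lid's skirt edge both come to rest at this level, centred here.
- lid: loose deep grey lid, an upturned tray 142 mm (its x) by 282 mm (its y), about 0.45 kg: skirt 5 mm thick, 62 mm deep inside; upper face 68 mm above its origin. Goes over the case walls with 5 mm to spare all round, either way round, long sides together, its skirt resting on the collar. Origin: centre of the plane of the skirt's lower edge, z up. At the start it is on the case.
- lid_knob (a point): middle of the black grip block of the lid's knob, 96 mm above the lid's origin: block 26 mm (lid x) by 50 mm (lid y) by 32 mm high, on a narrower stem 12 mm high, in the middle of the lid's top.
- board: dark brown hardboard separator board 102 mm (its x) by 242 mm (its y), 6 mm thick, about 0.22 kg, with a wooden grip bar on its centre 18 mm (x) by 60 mm (y), its top 46 mm above the board's underside. It drops into the case onto the corner posts with 4 mm to spare all round, just clear above the housings, either way round. Origin: centre of its underside, z up through the bar.
- bay0 (a point): centre of the floor of the case's -y end compartment, 8 mm above the bench; about 80 mm (case y) by 110 mm (case x).
- bay1 (a point): centre of the floor of the case's middle compartment, 8 mm above the bench; about 80 mm (case y) by 110 mm (case x).
- bay2 (a point): centre of the floor of the case's +y end compartment, 8 mm above the bench; about 80 mm (case y) by 110 mm (case x).
- housing0: flanged steel bearing housing, maybe absent: a round flange 64 mm across and 12 mm thick with a plain hub 30 mm across on its centre and an open bore at the top; 58 mm tall in all, about 0.35 kg. Origin: centre of the flange's underside, z up the hub.
- housing1: flanged steel bearing housing, maybe absent: a round flange 64 mm across and 12 mm thick with a plain hub 30 mm across on its centre and an open bore at the top; 58 mm tall in all, about 0.35 kg. Origin: centre of the flange's underside, z up the hub.
- housing2: flanged steel bearing housing, maybe absent: a round flange 64 mm across and 12 mm thick with a plain hub 30 mm across on its centre and an open bore at the top; 58 mm tall in all, about 0.35 kg. Origin: centre of the flange's underside, z up the hub.
- cap0: low aluminium end cap, maybe absent: a disc 74 mm across and 10 mm thick with a slim closed boss 22 mm across on its centre; 44 mm tall in all, about 0.2 kg. Origin: centre of the disc's underside, z up the boss.
- cap1: low aluminium end cap, maybe absent: a disc 74 mm across and 10 mm thick with a slim closed boss 22 mm across on its centre; 44 mm tall in all, about 0.2 kg. Origin: centre of the disc's underside, z up the boss.
- carton: small closed cardboard carton 100 x 130 x 85 mm, a bystander. Origin: centre of its underside.
- tape: bare brown ring core of packing tape, 100 mm across and 48 mm high, a bystander. Origin: centre of its underside.
- measure: black tape measure 70 x 40 x 62 mm, a bystander. Origin: centre of its underside.
Not all that is in view belongs to the job. Leave any green or purple look-alike of the housing2 alone. Leave any pink look-alike of the housing1 alone.

How it is judged:
By the outcome, as a careful person would: the job done as asked, in the order asked, and still so for the second after the job is handed in, with the robot touching nothing.
Of housing0, housing1, housing2 only 2 to 3 are there at a start; the rules pass over those that are not, and their reading is None.
Of cap0, cap1 only 1 to 2 are there at a start; the rules pass over those that are not, and their reading is None.
At some moment in a run one of housing0, housing1, housing2, cap0, cap1 may be knocked a few centimetres aside while the robot is not near it.
It also fails if it takes over 210 s, if anything falls off the work surface, if the arm or the gripper's body presses on something with over 40 N, if the wrist force passes 120 N, or if a joint passes its speed limit or range.

## Working session

There is one attempt and no reset: what is moved stays moved. The work goes in short steps, each a Python script; the robot and the scene stay as the last script left them, time stands still between calls to the robot, and variables do not carry over. Pictures are saved under pics/ and viewed, and the job is handed in when it is done.

```bash
ls; mkdir -p pics
python3 - <<'E'
from station import ctrl,get_state,vision
import cv2
s=get_state();print(s['time'],s['tcp_pos'],s['eef_rot'],s['width'],ctrl.pinch_z)
for n in ["scene","top"]:
    im,d=vision.grab_frame(n);cv2.imwrite(f"pics/{n}0.png",im)
    import numpy as np
    np.save(f"/tmp/{n}0.npy",d)
    ci=vision.camera_info(n);print(n,ci)
print(vision.camera_info("wrist"))
E
```

```text
pics
0.0 [ 0.24067114 -0.57620798  0.20051429] [-8.85079381e-04  9.80483078e-01  1.96601409e-01 -1.91994590e-04] 0.08533937909147242 -0.0187
scene {'mtx': array([[517.61245881,   0.        , 321.98437106],
       [  0.        , 517.61245881, 230.51499719],
       [  0.        ,   0.        ,   1.        ]]), 'R': array([[-0.45796699,  0.88884667,  0.0147591 ],
       [ 0.74129309,  0.39100028, -0.54553033],
       [-0.49066363, -0.23889406, -0.83796112]]), 't': array([ 0.22998685, -0.2934745 ,  1.59123725])}
top {'mtx': array([[528.25332342,   0.        , 310.68211409],
       [  0.        , 528.25332342, 241.22880975],
       [  0.        ,   0.        ,   1.        ]]), 'R': array([[-0.02827254, -0.99959606, -0.0028932 ],
       [-0.98074768,  0.02829868, -0.19321794],
       [ 0.19322177, -0.00262526, -0.9811516 ]]), 't': array([-0.01851702,  0.50713865,  1.16463789])}
{'mtx': array([[424.0843436 ,   0.        , 314.94724876],
       [  0.        , 424.0843436 , 241.42266802],
       [  0.        ,   0.        ,   1.        ]]), 'hand_eye': array([[ 5.02545155e-04, -9.50424684e-01, -3.10954446e-01,
         8.03499298e-02],
       [ 9.99999485e-01,  2.03335992e-04,  9.94645209e-04,
         6.86372635e-04],
       [-8.82107127e-04, -3.10954786e-01,  9.50424296e-01,
        -1.72327291e-01],
       [ 0.00000000e+00,  0.00000000e+00,  0.00000000e+00,
         1.00000000e+00]])}
```

View pics/scene0.png

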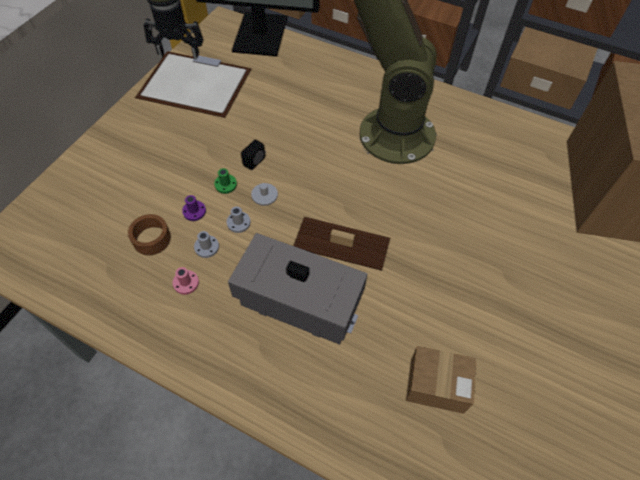

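View pics/top0.png

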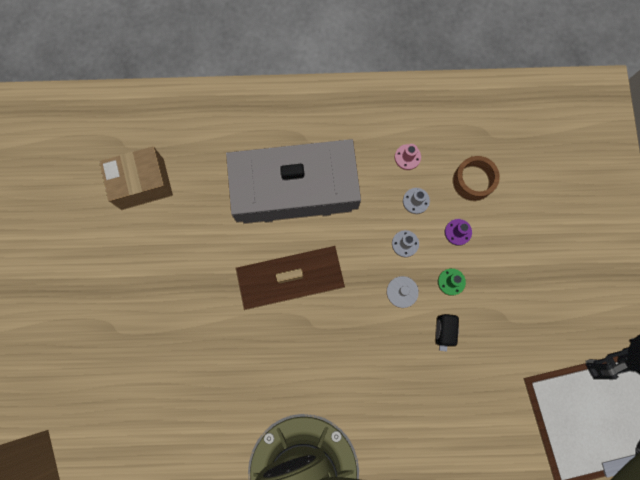

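Run:
```python
import cv2,numpy as np
a=cv2.imread('pics/scene0.png');b=cv2.imread('pics/top0.png')
A=cv2.resize(a[150:350,120:400],None,fx=2.8,fy=2.8,interpolation=3);cv2.imwrite('pics/c1.png',A)
B=cv2.resize(b[130:320,210:490],None,fx=2.8,fy=2.8,interpolation=3);cv2.imwrite('pics/c2.png',B)
```

```text
(no output)
```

View pics/c1.png

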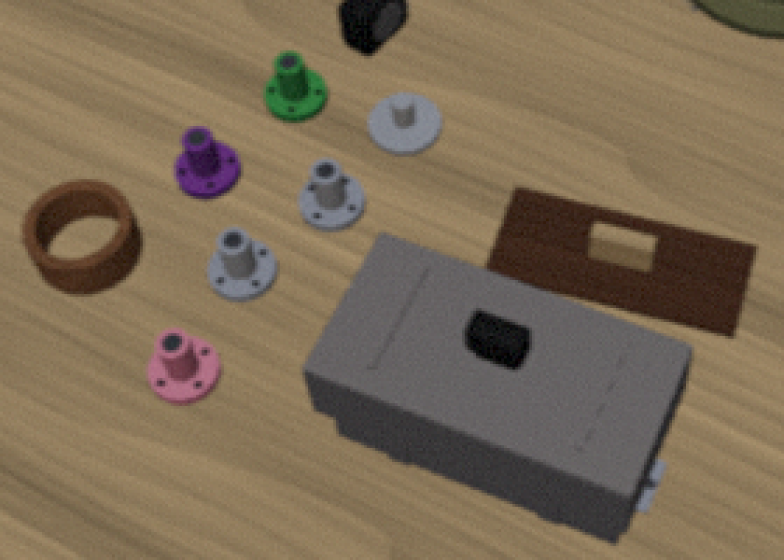

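View pics/c2.png

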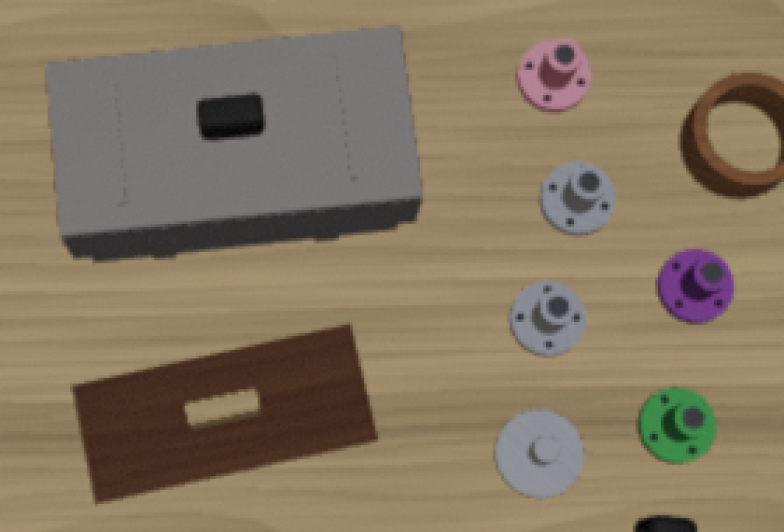

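```bash
cat > h.py <<'E'
import numpy as np,cv2
from station import ctrl,get_state,vision,ticket,models
from scipy.spatial.transform import Rotation as Ro
def R_of(q): return Ro.from_quat([q[1],q[2],q[3],q[0]]).as_matrix()
def down(yaw):
    # tool z down; tool y axis (jaw) direction at world angle yaw
    y=np.array([np.cos(yaw),np.sin(yaw),0]);z=np.array([0,0,-1.]);x=np.cross(y,z)
    q=Ro.from_matrix(np.c_[x,y,z]).as_quat();return np.array([q[3],q[0],q[1],q[2]])
def cloud(name,im_d=None):
    """world points HxWx3 (nan where no depth)"""
    ci=vision.camera_info(name)
    s=get_state()
    im,d=vision.grab_frame(name) if im_d is None else im_d
    K=ci['mtx'];v,u=np.mgrid[0:480,0:640]
    P=np.stack([(u-K[0,2])/K[0,0]*d,(v-K[1,2])/K[1,1]*d,d],-1)
    if name=='wrist':
        H=ci['hand_eye'];T=np.eye(4);T[:3,:3]=R_of(s['eef_rot']);T[:3,3]=s['tcp_pos'];M=T@H
        W=P@M[:3,:3].T+M[:3,3]
    else: W=(P-ci['t'])@ci['R']
    W[d<=0]=np.nan
    return im,d,W
def rect(W,mask):
    p=W[mask][:,:2].astype(np.float32)
    r=cv2.minAreaRect(p*1000)
    b=cv2.boxPoints(r)/1000
    e=b[1]-b[0];f=b[2]-b[1]
    L=e if np.linalg.norm(e)>np.linalg.norm(f) else f
    ang=np.arctan2(L[1],L[0])
    return np.array(r[0])/1000,np.array(r[1]),ang
E
python3 - <<'E'
from h import *
im,d,W=cloud('top')
def rep(nm,box,z0,z1):
    u0,v0,u1,v1=box;m=np.zeros((480,640),bool);m[v0:v1,u0:u1]=1
    m&=(W[...,2]>z0)&(W[...,2]<z1)
    n,l,st,c=cv2.connectedComponentsWithStats(m.astype(np.uint8));k=1+np.argmax(st[1:,4]);m=l==k
    c,s,a=rect(W,m);print(nm,m.sum(),'rect c',c.round(4),s.round(1),'longang',round(a,4),'mean',W[m].mean(0).round(4))
print('bench z',np.nanmedian(W[330:360,100:400,2]))
rep('lid',(215,125,375,235),.130,.146)
rep('knob',(270,150,315,190),.165,.2)
rep('board',(225,240,355,315),.003,.015)
rep('bar',(260,255,320,290),.03,.06)
for nm,b in dict(h1=(400,182,436,217),h2=(390,228,424,260),cap=(382,272,424,312)).items():
    rep(nm+' top',b,.038 if nm=='cap' else .05,.07); rep(nm+' fl',b,.005,.018)
rep('pink',(390,140,424,173),.05,.07)
rep('tape',(450,150,505,205),.04,.06)
rep('carton',(95,140,175,215),.07,.1)
rep('meas',(430,310,465,352),.05,.08)
# anything else >20mm
m=(W[...,2]>.015)&(W[...,0]>.1)
n,l,st,c=cv2.connectedComponentsWithStats(m.astype(np.uint8))
for i in range(1,n):
    if st[i,4]>25: print(st[i],W[l==i].mean(0).round(3))
for t in ['housing0','cap0']:
  for cam in ['scene','top']:
    if t=='housing0' : vision.grab_frame(cam)
    print(t,cam,[(np.round(r['point']),round(r['p'],2)) for r in models.recognise(cam,t)])
E
```

```text
bench z 9.032826995897068e-05
lid 7746 rect c [0.6348 0.0031] [144.4 282. ] longang -1.4888 mean [0.6325 0.0032 0.1383]
knob 317 rect c [0.6351 0.0032] [27.6 49.3] longang -1.5096 mean [0.6325 0.003  0.18  ]
board 3859 rect c [0.432  0.0236] [112.3 260.7] longang -1.3783 mean [0.4295 0.0195 0.0066]
bar 224 rect c [0.4302 0.0191] [18.7 59.9] longang -1.3791 mean [0.4295 0.0186 0.0452]
h1 top 139 rect c [ 0.6063 -0.2879] [28.  29.2] longang -0.8558 mean [ 0.6059 -0.2879  0.0585]
h1 fl 360 rect c [ 0.6056 -0.2895] [64.6 63.3] longang 1.0516 mean [ 0.6013 -0.2849  0.0121]
h2 top 136 rect c [ 0.5026 -0.2565] [28.8 28.8] longang -0.5257 mean [ 0.5016 -0.256   0.0583]
h2 fl 389 rect c [ 0.5021 -0.2559] [62.6 63.9] longang -0.9525 mean [ 0.4991 -0.2534  0.0122]
cap top 72 rect c [ 0.3882 -0.242 ] [19.9 20.2] longang -0.5963 mean [ 0.3882 -0.2421  0.0441]
cap fl 687 rect c [ 0.3871 -0.2425] [72.  74.3] longang -0.1802 mean [ 0.3876 -0.2419  0.0105]
pink 132 rect c [ 0.7174 -0.2748] [28.8 28.7] longang 0.7927 mean [ 0.7171 -0.275   0.0582]
tape 671 rect c [ 0.6524 -0.4312] [98.8 99.6] longang 
[... 585 characters left out ...]
[446 273  19  17 209] [ 0.407 -0.356  0.05 ]
[398 285  12  12  91] [ 0.388 -0.241  0.04 ]
[435 314  24  33 705] [ 0.296 -0.328  0.057]
[ 585  335   55   45 1317] [ 0.23  -0.534  0.339]
[  0 431  45  16 103] [0.102 0.567 0.109]
[611 440  29  40 494] [ 0.147 -0.336  0.693]
housing0 scene [(array([184., 284.]), 0.96), (array([239., 220.]), 0.92), (array([190., 207.]), 0.78), (array([204., 244.]), 0.75), (array([222., 182.]), 0.74)]
housing0 top [(array([452., 281.]), 0.95), (array([458., 232.]), 0.87), (array([412., 202.]), 0.85), (array([409., 241.]), 0.85), (array([406., 158.]), 0.55)]
cap0 scene [(array([265., 195.]), 0.77)]
cap0 top [(array([403., 294.]), 0.69), (array([292., 182.]), 0.26)]
```

```bash
cat >> h.py <<'E'
def go(p,yaw):
    """joint move, tool down, picks jaw yaw or yaw+pi with most wrist margin"""
    best=None
    for k in (0,np.pi):
        q=ctrl.ik(list(p),list(down(yaw+k)))
        if q is None: continue
        c=np.abs(np.array(q)-get_state()['qpos']).max()+ (5 if abs(q[6])>2.6 else 0)
        if best is None or c<best[0]: best=(c,yaw+k,q)
    if best is None: raise RuntimeError('no ik')
    ctrl.movep(list(p),list(down(best[1])))
    return best[1]
def st(msg=''):
    s=get_state();print(msg,'t',round(s['time'],2),'tcp',np.round(s['tcp_pos'],4),'w',round(s['width'],4),'F',np.round(s['contact_force'],1))
E
python3 - <<'E'
from h import *
for p,y in [((.633,.003,.15),.082),((.41,.35,.1),.082+.7),((.60,-.286,.1),.7),((.388,-.242,.03),.6),((.43,.0186,.03),.192)]:
    for k in (0,np.pi):
        q=ctrl.ik(list(p),list(down(y+k)));print(p,k,None if q is None else np.round(q,2))
E
```

```text
(0.633, 0.003, 0.15) 0 [ 0.42  0.66 -0.83  1.55  0.52  1.16 -0.43]
(0.633, 0.003, 0.15) 3.141592653589793 [-0.61  0.82  1.15  1.56 -0.77  1.27 -2.4 ]
(0.41, 0.35, 0.1) 0 [-0.04  0.75 -1.23  1.86  0.79  1.13 -0.78]
(0.41, 0.35, 0.1) 3.141592653589793 [-1.23  0.59  0.75  1.88 -0.51  0.88 -2.58]
(0.6, -0.286, 0.1) 0 [ 0.78  0.72 -0.68  1.52  0.49  1.08  0.69]
(0.6, -0.286, 0.1) 3.141592653589793 [ 0.38  0.65  0.04  1.52 -0.03  0.97 -2.  ]
(0.388, -0.242, 0.03) 0 [ 0.92  0.55 -0.61  2.14  0.55  0.61  0.52]
(0.388, -0.242, 0.03) 3.141592653589793 [ 0.47  0.49  0.06  2.15 -0.05  0.5  -1.98]
(0.43, 0.0186, 0.03) 0 [ 0.31  0.51 -0.59  2.21  0.54  0.56 -0.5 ]
(0.43, 0.0186, 0.03) 3.141592653589793 [-0.7   0.66  0.95  2.22 -0.88  0.71 -2.07]
```

Run:
```python
from h import *
y=go((.6335,.003,.27),.082);st()
im,d,W=cloud('wrist');cv2.imwrite('pics/w1.png',im);np.save('/tmp/w1.npy',W)
m=(W[...,2]>.165)&(W[...,2]<.2)
n,l,s,c=cv2.connectedComponentsWithStats(m.astype(np.uint8));m=l==1+np.argmax(s[1:,4])
c,sz,a=rect(W,m);print(c,sz,a,W[m].mean(0))
```

```text
t 2.94 tcp [0.6336 0.0014 0.2697] w 0.0851 F [ 0.6 -0.5 -0.2]
[0.63678088 0.00501985] [25.97057915 49.29175949] -1.4728914 [0.63652728 0.00716804 0.18073357]
```

View pics/w1.png

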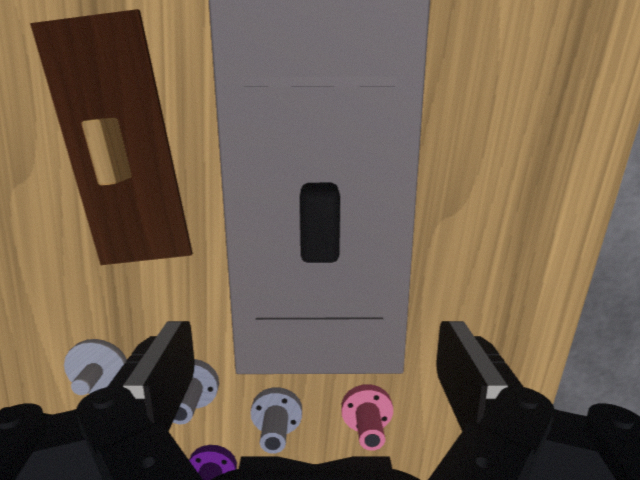

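Run:
```python
from h import *
q=down(.085)
ctrl.movel([.635,.004,.150],list(q));st()
ctrl.close_gripper(60);st('closed')
ctrl.movel([.635,.004,.28]);st('up')
im,d,W=cloud('wrist');cv2.imwrite('pics/w2.png',im)
im,d=vision.grab_frame('scene');cv2.imwrite('pics/s2.png',im)
```

```text
t 3.94 tcp [0.6356 0.0043 0.151 ] w 0.0856 F [0.1 0.6 0.5]
closed t 4.58 tcp [0.6356 0.0041 0.1506] w 0.0224 F [ 1.  -0.6  4.2]
up t 5.59 tcp [0.6344 0.0036 0.2787] w 0.022 F [ 0.3  0.1 -5.8]
```

View pics/s2.png

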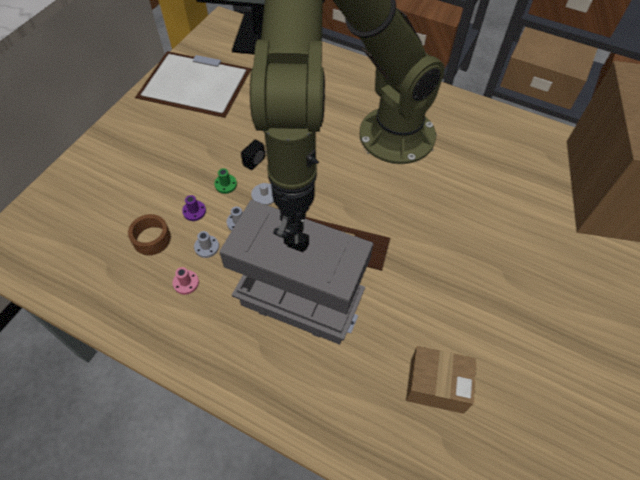

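Run:
```python
from h import *
y=go((.41,.35,.2),.785);st(y)
ctrl.movel([.41,.35,.0825],max_speed=.1);st('low')
ctrl.ungrasp();st('rel')
ctrl.movel([.41,.35,.2],max_speed=.2)
go((.50,-.0,.36),.085);st()
im,d,W=cloud('wrist');cv2.imwrite('pics/w3.png',im);np.save('/tmp/w3.npy',W)
```

```text
0.785 t 7.24 tcp [0.4116 0.3489 0.1999] w 0.0218 F [ 0.2  0.2 -3.8]
low t 8.57 tcp [0.4102 0.3504 0.0831] w 0.0219 F [-0.1 -0.3 -5.1]
rel t 9.2 tcp [0.41   0.35   0.0825] w 0.0855 F [ 0.1 -0.5  0.1]
 t 11.4 tcp [0.4997 0.0011 0.3596] w 0.0855 F [-0.3  0.8 -0.2]
```

View pics/w3.png

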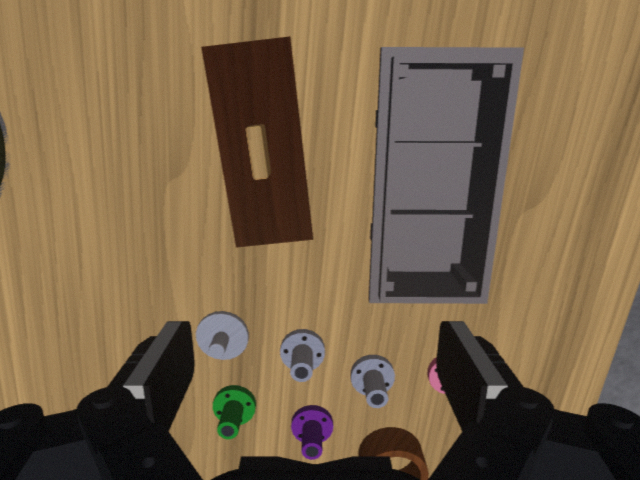

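```bash
cat >> h.py <<'E'
def comp(W,x,y,z,rad=None,verbose=None):
    m=(W[...,2]>z[0])&(W[...,2]<z[1])&(W[...,0]>x[0])&(W[...,0]<x[1])&(W[...,1]>y[0])&(W[...,1]<y[1])
    n,l,s,c=cv2.connectedComponentsWithStats(m.astype(np.uint8))
    if n<2: return None
    m=l==1+np.argmax(s[1:,4]); return m
E
python3 - <<'E'
from h import *
imT,d,WT=cloud('top');cv2.imwrite('pics/t3.png',imT)
Ww=np.load('/tmp/w3.npy')
for nm,W in (('top',WT),('wrist',Ww)):
    for t,x,y,z in [('rim',(.5,.8),(-.2,.2),(.079,.093)),('board',(.3,.55),(-.15,.2),(.003,.012)),('bar',(.3,.55),(-.15,.2),(.04,.055)),('lid',(.2,.6),(.15,.55),(.06,.075)),('knob',(.2,.6),(.15,.55),(.1,.125)),
      ('h1',(.57,.65),(-.34,-.22),(.052,.066)),('h2',(.46,.55),(-.31,-.2),(.052,.066)),('cap',(.34,.44),(-.3,-.19),(.038,.05))]:
        m=comp(W,x,y,z)
        if m is None: print(nm,t,None);continue
        c,s,a=rect(W,m);print(nm,t,m.sum(),c.round(4),s.round(1),round(a,4),W[m].mean(0).round(4))
E
```

```text
top rim 291 [0.6278 0.096 ] [124.4  77.3] 0.0911 [0.6093 0.1137 0.0854]
top board 2357 [0.4253 0.06  ] [114.2 172.7] -1.406 [0.4193 0.066  0.0066]
top bar 209 [0.4301 0.0191] [18.  59.7] -1.36 [0.43   0.0191 0.0454]
top lid 7724 [0.4087 0.3489] [144.4 282.7] -0.7886 [0.4061 0.3487 0.0679]
top knob 297 [0.409  0.3481] [26.6 48.6] -0.7876 [0.4085 0.3468 0.1105]
top h1 132 [ 0.607  -0.2889] [28.  28.6] -0.8294 [ 0.6063 -0.2885  0.0585]
top h2 135 [ 0.502  -0.2559] [27.5 28.3] -1.3273 [ 0.5017 -0.256   0.0581]
top cap None
wrist rim 5274 [0.637  0.0039] [123.2 262.7] -1.4877 [0.639  0.0158 0.0852]
wrist board 16019 [0.4317 0.0198] [102.4 242.8] -1.3776 [0.4304 0.0294 0.0059]
wrist bar 858 [0.4319 0.0201] [18.2 59.9] -1.381 [0.4322 0.021  0.0454]
wrist lid None
wrist knob None
wrist h1 376 [ 0.6083 -0.2874] [29.4 28.7] 1.222 [ 0.6078 -0.2857  0.0578]
wrist h2 393 [ 0.504 -0.255] [27.6 30.2] -1.472 [ 0.504  -0.2534  0.0578]
wrist cap 206 [ 0.39   -0.2407] [21.3 20.4] 0.1017 [ 0.3907 -0.2399  0.0431]
```

View pics/t3.png

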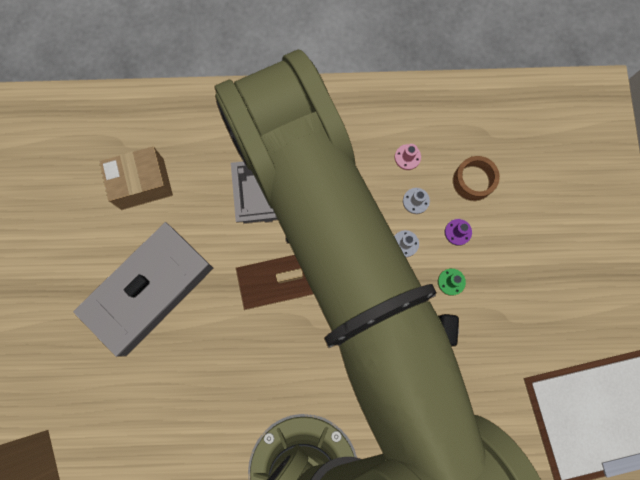

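```bash
cat >> h.py <<'E'
CASE=np.array([.6365,.0042]);CY=.083
def c2w(x,y): 
    c,s=np.cos(CY),np.sin(CY);return CASE+np.array([c*x-s*y,s*x+c*y])
def find_top(xy,z,name,r=.06,dia=None):
    im,d,W=cloud('wrist')
    m=comp(W,(xy[0]-r,xy[0]+r),(xy[1]-r,xy[1]+r),z)
    if m is None: print(name,'NOT FOUND');return None,im
    c,s,a=rect(W,m);bgr=im[m].mean(0)
    print(name,m.sum(),c.round(4),s.round(1),'zmax',W[m][:,2].mean().round(4),'bgr',bgr.round());return c,im
E
python3 - <<'E'
from h import *
p=(.504,-.2545)
yaw=CY+np.radians(38)
y=go((*p,.16),yaw);st(y)
c,im=find_top(p,(.05,.066),'h2');cv2.imwrite('pics/w4.png',im)
E
```

```text
0.7462251157578452 t 12.72 tcp [ 0.5049 -0.2532  0.1609] w 0.0858 F [0.4 0.7 0.2]
h2 1517 [ 0.5041 -0.2553] [29.1 29.5] zmax 0.0578 bgr [98. 86. 85.]
```

View pics/w4.png

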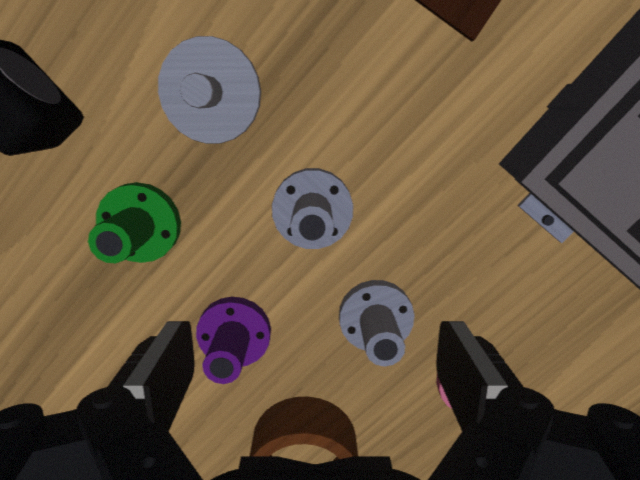

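Run:
```python
from h import *
yaw=CY+np.radians(38)
ctrl.movel([.5041,-.2551,.044],list(down(yaw)));st()
ctrl.close_gripper(70);st('closed')
ctrl.movel([.5041,-.2551,.20],max_speed=.25);st('up')
b=c2w(.002,-.079);print(b)
y=go((*b,.20),yaw);st(y)
im,d,W=cloud('wrist');cv2.imwrite('pics/w5.png',im);np.save('/tmp/w5.npy',W)
im,d=vision.grab_frame('scene');cv2.imwrite('pics/s5.png',im[180:380,180:420])
```

```text
t 13.7 tcp [ 0.5049 -0.2549  0.0449] w 0.0852 F [ 1.5 -0.7  0. ]
closed t 14.47 tcp [ 0.5041 -0.2551  0.044 ] w -0.0 F [-0.4 -0.1  0. ]
up t 15.24 tcp [ 0.5033 -0.2553  0.1988] w 0.0003 F [ 1.   0.1 -1.1]
[ 0.64504259 -0.07436223]
0.7462251157578452 t 16.16 tcp [ 0.6444 -0.0762  0.1989] w 0.0002 F [-0.2 -0.5  0.4]
```

View pics/w5.png

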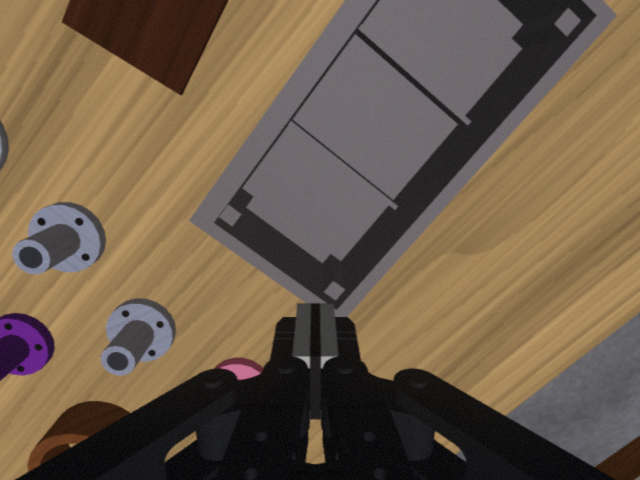

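View pics/s5.png

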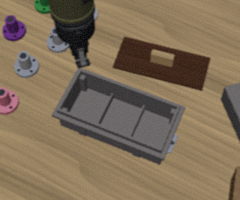

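Run:
```python
from h import *
W=np.load('/tmp/w5.npy')
for t,x,y,z in [('h1',(.57,.65),(-.34,-.22),(.052,.066)),('h2',(.44,.56),(-.31,-.2),(.052,.066)),('rim',(.5,.8),(-.2,.2),(.079,.093))]:
    m=comp(W,x,y,z);c,s,a=rect(W,m);print(t,m.sum(),c.round(4),s.round(1),round(a,4),W[m].mean(0).round(4))
y=go((.504,-.2545,.16),CY+np.radians(38));st(y)
c,im=find_top((.504,-.2545),(.05,.066),'h2');cv2.imwrite('pics/w6.png',im)
im,d=vision.grab_frame('scene');cv2.imwrite('pics/s6.png',cv2.resize(im[130:290,150:350],None,fx=3,fy=3,interpolation=3))
```

```text
h1 941 [ 0.6087 -0.2877] [30.6 29.2] 1.3704 [ 0.6085 -0.2858  0.0577]
h2 1187 [ 0.5046 -0.2549] [29.4 29.7] -1.0439 [ 0.505  -0.2535  0.0577]
rim 5164 [0.6889 0.0094] [ 21.5 261.8] -1.4751 [0.6915 0.0304 0.0849]
0.7462251157578452 t 17.18 tcp [ 0.505  -0.2538  0.1607] w -0.0001 F [ 0.1  0.2 -0.7]
h2 1518 [ 0.5039 -0.2554] [29.1 29.3] zmax 0.0578 bgr [103.  90.  89.]
```

View pics/w6.png

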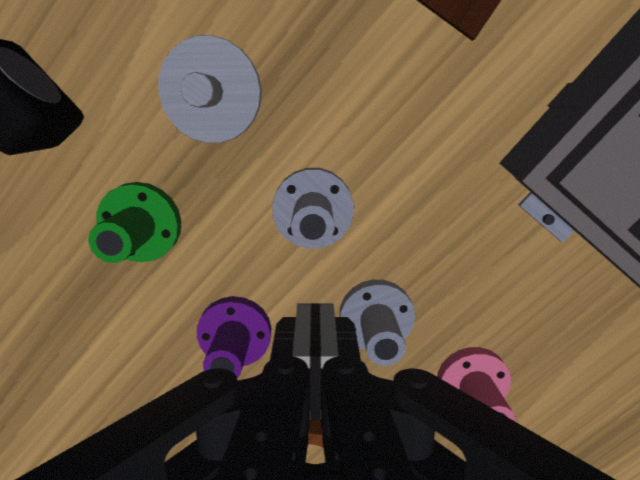

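View pics/s6.png

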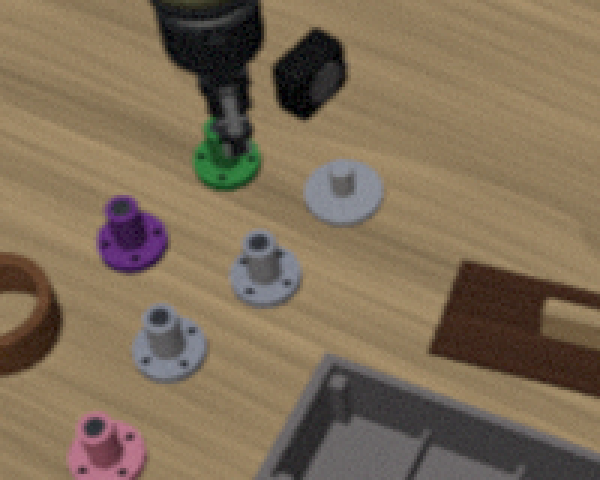

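Run:
```python
from h import *
ci=vision.camera_info('wrist');H=np.linalg.inv(ci['hand_eye']);K=ci['mtx']
for z in (0,-.005,-.01,-.0187,-.03):
    p=H[:3,:3]@[0.011,0,z]+H[:3,3];print(z,(K@p/p[2])[:2].round(), p.round(3))
im,d=vision.grab_frame('wrist');print(d[300:420:10,312].round(4))
```

```text
0 [314. 266.] [-0.     0.011  0.185]
-0.005 [314. 271.] [-0.     0.012  0.18 ]
-0.01 [314. 275.] [-0.     0.014  0.175]
-0.0187 [314. 284.] [-0.     0.017  0.167]
-0.03 [314. 296.] [-0.     0.02   0.156]
[0.3673 0.1476 0.1411 0.1358 0.1305 0.1245 0.1222 0.1227 0.1244 0.1243
 0.1256 0.1281]
```

Run:
```python
from h import *
ci=vision.camera_info('wrist');H=ci['hand_eye'];K=ci['mtx']
im,d=vision.grab_frame('wrist')
for u in (300,305,312,320,330):
  for v in range(300,345,5):
    p=np.array([(u-K[0,2])/K[0,0]*d[v,u],(v-K[1,2])/K[1,1]*d[v,u],d[v,u]]);print(u,v,d[v,u].round(4),(H[:3,:3]@p+H[:3,3]).round(4),im[v,u])
cv2.imwrite('pics/w7.png',cv2.resize(im[290:480,200:440],None,fx=3,fy=3))
print(get_state()['width'],[a for a in dir(ctrl) if a[0]!='_'])
```

```text
300 300 0.3678 [-0.084  -0.0127  0.1612] [ 78 114 144]
300 305 0.1513 [ 0.0103 -0.0051 -0.0356] [58 60 62]
300 310 0.1489 [ 0.0097 -0.005  -0.0383] [57 58 59]
300 315 0.1449 [ 0.01   -0.0049 -0.0425] [58 58 61]
300 320 0.1414 [ 0.01   -0.0047 -0.0462] [54 56 56]
300 325 0.1375 [ 0.0104 -0.0046 -0.0502] [56 57 59]
300 330 0.1357 [ 0.0098 -0.0045 -0.0522] [55 56 58]
300 335 0.1313 [ 0.0105 -0.0044 -0.0566] [56 59 60]
300 340 0.1296 [ 0.01   -0.0043 -0.0586] [53 53 57]
305 300 0.3669 [-0.0836 -0.0083  0.1605] [ 75 114 140]
305 305 0.1532 [ 0.0094 -0.0034 -0.034 ] [54 59 58]
305 310 0.1479 [ 0.0102 -0.0032 -0.0393] [56 56 59]
305 315 0.1439 [ 0.0104 -0.0031 -0.0434] [59 59 60]
305 320 0.1417 [ 0.0099 -0.0031 -0.0459] [55 55 57]
305 325 0.1371 [ 0.0106 -0.003  -0.0505] [55 57 58]
305 330 0.1353 [ 0.01   -0.0029 -0.0526] [54 57 58]
305 335 0.1328 [ 0.0098 -0.0029 -0.0553] [55 57 58]
305 340 0.1305 [ 0.0095 -0.0028 -0.0578] [55 55 57]
312 300 0.3672 [-0.0837 -0.0023  0.1607] [ 77 115 142]
312 305 0.1519 [ 0.01   -0.0008 -0.0351] [14 19 18]
312 310 0.1482 [ 0.01   -0.0008 -0.039 ] [13 14 19]
[... 677 characters left out ...]
320 335 0.1332 [ 0.0096  0.0018 -0.055 ] [33 36 37]
320 340 0.1296 [ 0.01    0.0018 -0.0586] [29 31 33]
330 300 0.3676 [-0.0839  0.0133  0.161 ] [ 78 113 141]
330 305 0.1524 [ 0.0098  0.0056 -0.0346] [52 56 58]
330 310 0.1478 [ 0.0102  0.0055 -0.0394] [59 62 61]
330 315 0.1439 [ 0.0105  0.0053 -0.0434] [58 57 62]
330 320 0.1407 [ 0.0104  0.0052 -0.0468] [53 56 59]
330 325 0.1382 [ 0.0101  0.0051 -0.0495] [54 55 58]
330 330 0.1349 [ 0.0102  0.005  -0.053 ] [60 60 60]
330 335 0.1328 [ 0.0098  0.0049 -0.0553] [59 57 58]
330 340 0.1298 [ 0.0099  0.0048 -0.0584] [57 60 59]
-0.00047763338216888474 ['Unreachable', 'close_gripper', 'ik', 'movel', 'movep', 'pause', 'pinch_z', 'set_joints', 'ungrasp']
```

View pics/w7.png

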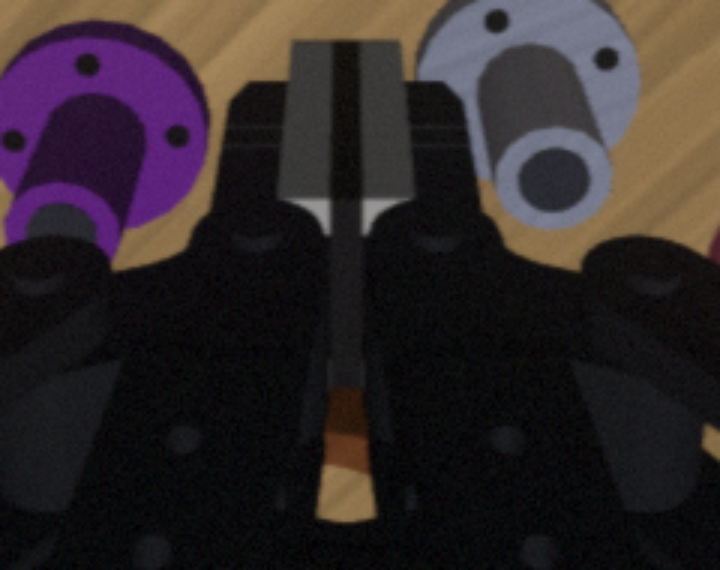

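View w2.

View pics/w2.png

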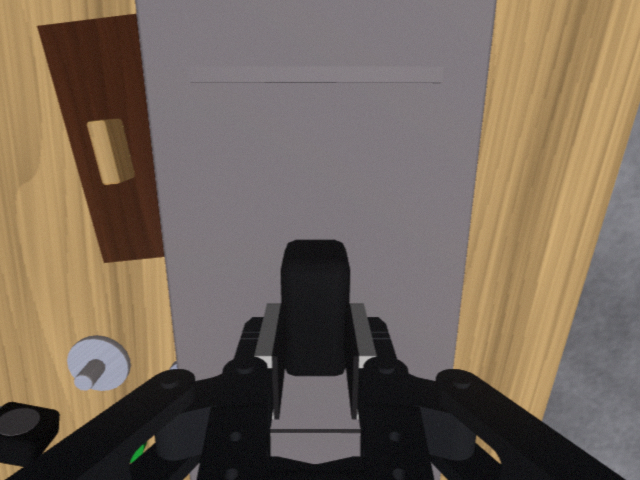

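Run:
```python
from h import *
s=get_state();print(s['qpos'],s['tcp_pos'])
im,d,W=cloud('wrist')
m=W[...,2]<.3
print(np.nanpercentile(W[100:200,250:270,2],[10,50,90]))
for cam in('scene',):
    im,d,W=cloud(cam);
    # gripper lowest points
    mm=(np.hypot(W[...,0]-.505,W[...,1]+.254)<.05)&(W[...,2]>.09)
    print(cam,mm.sum(),np.sort(W[mm][:,2])[:40].round(3))
    lo=mm&(W[...,2]<.22);vv,uu=np.nonzero(lo);print(uu.min(),uu.max(),vv.min(),vv.max())
    import itertools
    for z in (.165,.175,.185,.19,.195,.2,.21,.22): 
        k=mm&(abs(W[...,2]-z)<.004); print(z,k.sum(),W[k].mean(0).round(3) if k.sum() else '')
```

```text
[ 1.0847645   0.65454408 -1.12907187  1.71759948  0.63509813  1.18682404
  0.53161842] [ 0.50525872 -0.25296417  0.16043453]
[-1.01103832e-03 -2.78641713e-05  1.39243740e-03]
scene 5979 [0.19  0.191 0.192 0.193 0.195 0.195 0.198 0.199 0.201 0.201 0.201 0.202
 0.202 0.202 0.202 0.202 0.203 0.203 0.203 0.204 0.204 0.205 0.205 0.206
 0.207 0.207 0.208 0.208 0.208 0.209 0.209 0.21  0.21  0.21  0.212 0.212
 0.213 0.213 0.213 0.214]
224 233 176 182
0.165 0 
0.175 0 
0.185 0 
0.19 4 [ 0.507 -0.248  0.192]
0.195 6 [ 0.508 -0.248  0.194]
0.2 13 [ 0.512 -0.247  0.202]
0.21 17 [ 0.514 -0.247  0.21 ]
0.22 4 [ 0.514 -0.244  0.217]
```

Run:
```python
from h import *
ci=vision.camera_info('wrist');H=ci['hand_eye'];K=ci['mtx']
def tool():
    s=get_state();im,d=vision.grab_frame('wrist');v,u=np.mgrid[0:480,0:640]
    P=np.stack([(u-K[0,2])/K[0,0]*d,(v-K[1,2])/K[1,1]*d,d],-1)@H[:3,:3].T+H[:3,3];return im,d,P
ctrl.ungrasp();ctrl.pause(.3);st()
im,d,P=tool()
m=(d<.2)&(P[...,2]>-.06)&(d>0)
vv,uu=np.nonzero(m)
for a in (uu<320,uu>320):
    q=P[m][a];k=np.argsort(-q[:,2])[:15];print(np.c_[uu[a],vv[a]][k][:4].tolist(),q[k][:15:2].round(4).tolist())
s=get_state()
R=R_of(s['eef_rot']);print(R.round(3))
```

```text
t 18.57 tcp [ 0.504  -0.2545  0.16  ] w 0.0851 F [-1.1 -0.9 -0.3]
[[193, 354], [192, 344], [190, 331], [193, 356]] [[-0.0058, -0.043, -0.042], [0.0038, -0.043, -0.0427], [-0.0, -0.0429, -0.0428], [0.0059, -0.0427, -0.0428], [0.0013, -0.0428, -0.043], [0.0025, -0.0426, -0.0431], [0.0006, -0.0428, -0.0431], [0.0022, -0.0426, -0.0432]]
[[436, 356], [437, 348], [439, 330], [439, 327]] [[-0.0063, 0.0431, -0.0423], [0.0042, 0.0431, -0.0426], [-0.0056, 0.0429, -0.0428], [0.003, 0.0428, -0.0431], [-0.0021, 0.0428, -0.0433], [-0.0036, 0.0429, -0.0433], [0.0008, 0.0429, -0.0435], [0.0012, 0.0428, -0.0435]]
[[-0.679  0.734  0.   ]
 [ 0.734  0.679  0.   ]
 [-0.     0.    -1.   ]]
```

Run:
```python
from h import *
yaw=CY+np.radians(38)
ctrl.movel([.5041,-.2549,.013],list(down(yaw)));st()
ctrl.close_gripper(70);st('closed')
ctrl.movel([.5041,-.2549,.17],max_speed=.25);st('up')
im,d,W=cloud('wrist');cv2.imwrite('pics/w8.png',im)
```

```text
t 19.75 tcp [ 0.5048 -0.2549  0.0138] w 0.0856 F [ 0.2 -1.2 -0.6]
closed t 20.32 tcp [ 0.5041 -0.2551  0.0136] w 0.0274 F [-3.6  0.7  6.6]
up t 21.09 tcp [ 0.5029 -0.2552  0.1684] w 0.0271 F [-0.8 -0.7 -4.5]
```

View pics/w8.png

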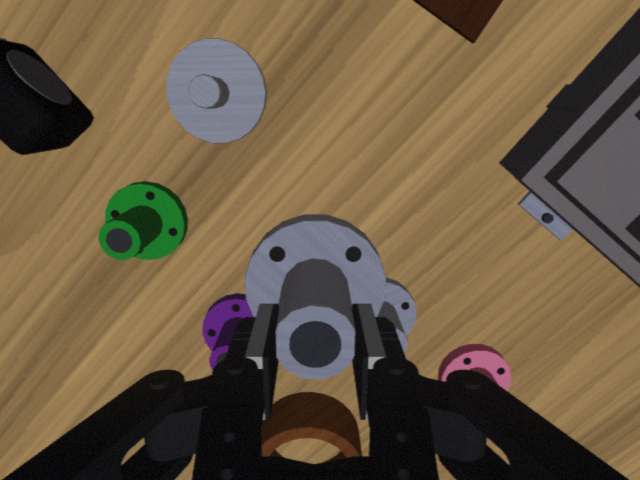

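Run:
```python
from h import *
yaw=CY+np.radians(38)
b=c2w(.002,-.0792)
y=go((*b,.18),yaw);ctrl.pause(.3);st(y)
im,d,W=cloud('wrist');cv2.imwrite('pics/w9.png',im)
m=comp(W,(b[0]-.05,b[0]+.05),(b[1]-.05,b[1]+.05),(.21,.24))
if m is not None:
    c,s,a=rect(W,m);print('hubtop',c.round(4),s.round(1),W[m].mean(0).round(4),'target',b.round(4))
m=comp(W,(.5,.8),(-.2,.25),(.079,.093));c,s,a=rect(W,m);print('rim',c,s,a)
```

```text
0.7462251157578452 t 22.36 tcp [ 0.6448 -0.076   0.1799] w 0.0274 F [-0.3 -0.9 -5.2]
hubtop [ 0.6438 -0.0767] [53.1 30.5] [ 0.642  -0.0728  0.2251] target [ 0.6451 -0.0746]
rim [0.69039691 0.03457448] [ 15.09807873 210.45050049] -1.4671506
```

View pics/w9.png

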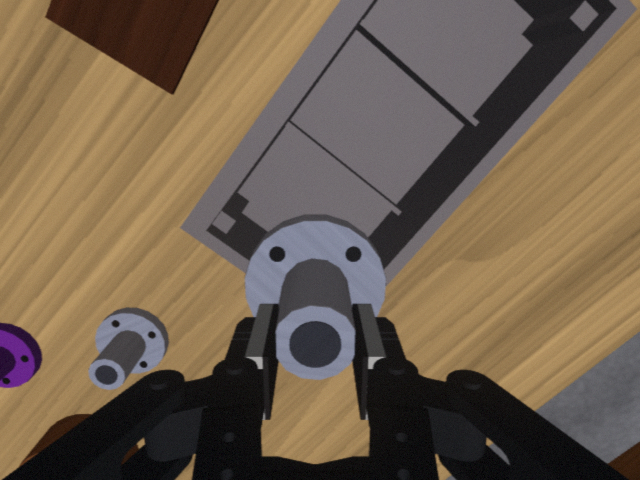

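Run:
```python
from h import *
yaw=CY+np.radians(38)
b=c2w(.002,-.0792)
ctrl.movel([*b,.075],list(down(yaw)),max_speed=.12);st()
ctrl.movel([*b,.032],list(down(yaw)),max_speed=.05);ctrl.pause(.3);st()
ctrl.movel([*b,.0235],list(down(yaw)),max_speed=.03);ctrl.pause(.3);st()
```

```text
t 23.43 tcp [ 0.6457 -0.0743  0.0759] w 0.0271 F [-0.3 -0.6 -3.7]
 t 24.74 tcp [ 0.6452 -0.0746  0.0322] w 0.0275 F [ 0.2  0.1 -4.2]
 t 25.48 tcp [ 0.6451 -0.0745  0.0236] w 0.0272 F [-0.6 -0.2 -3.8]
```

Run:
```python
from h import *
yaw=CY+np.radians(38)
b=c2w(.002,-.0792)
ctrl.ungrasp();st('rel')
ctrl.pause(.2);st()
ctrl.movel([*b,.14],list(down(yaw)),max_speed=.15);st()
im,d,W=cloud('wrist');cv2.imwrite('pics/w10.png',im)
p=(.608,-.287)
y=go((*p,.14),CY+np.pi/2);st(y)
c,im=find_top(p,(.05,.066),'h1');cv2.imwrite('pics/w11.png',im)
```

```text
rel t 26.07 tcp [ 0.6451 -0.0745  0.0236] w 0.0855 F [0.8 0.4 0.9]
 t 26.27 tcp [ 0.6451 -0.0746  0.0235] w 0.0854 F [-0.1  1.2 -0.2]
 t 27.2 tcp [ 0.6445 -0.0749  0.1391] w 0.0853 F [-0.6 -0.  -0. ]
1.6537963267948965 t 28.3 tcp [ 0.6082 -0.2857  0.1397] w 0.0855 F [-0.3  0.8  0.1]
h1 1752 [ 0.6086 -0.2882] [29.4 29.1] zmax 0.0578 bgr [104.  91.  90.]
```

View pics/w11.png

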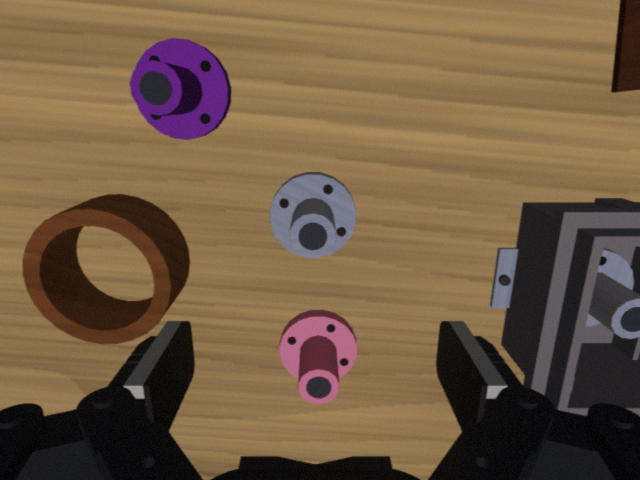

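View pics/w10.png

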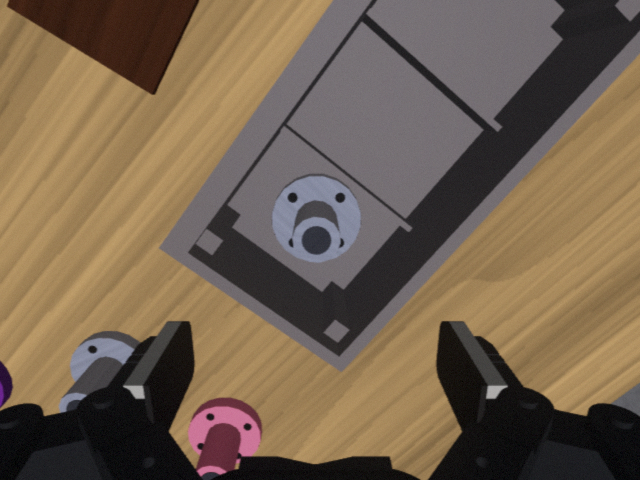

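Run:
```python
from h import *
yaw=CY+np.pi/2
ctrl.movel([.6084,-.2879,.008],list(down(yaw)));st()
ctrl.close_gripper(70);st('closed')
ctrl.movel([.6084,-.2879,.17],max_speed=.25);st('up')
b=c2w(0,0.002)
y=go((*b,.17),yaw);st(y)
im,d,W=cloud('top');cv2.imwrite('pics/t12.png',im)
im,d,W=cloud('wrist');cv2.imwrite('pics/w12.png',im)
ctrl.movel([*b,.06],list(down(yaw)),max_speed=.15)
ctrl.movel([*b,.0185],list(down(yaw)),max_speed=.04);ctrl.pause(.2);st('low')
ctrl.movel([*b,.0165],list(down(yaw)),max_speed=.02);ctrl.pause(.2);st('low2')
```

```text
t 29.38 tcp [ 0.6092 -0.2877  0.0091] w 0.0855 F [-0.6 -0.4 -0.1]
closed t 29.95 tcp [ 0.6087 -0.2878  0.0086] w 0.0277 F [-1.4 -0.2  4.4]
up t 30.75 tcp [ 0.6074 -0.2883  0.1682] w 0.0276 F [ 0.4  0.3 -3.3]
1.6537963267948965 t 31.88 tcp [0.6366 0.0039 0.1692] w 0.0274 F [-1.3 -0.2 -2.3]
low t 34.26 tcp [0.6365 0.0062 0.0187] w 0.0277 F [-0.5 -0.5 -2.5]
low2 t 34.71 tcp [0.6366 0.0063 0.0167] w 0.0275 F [ 1.2  0.3 -0.3]
```

View pics/w12.png

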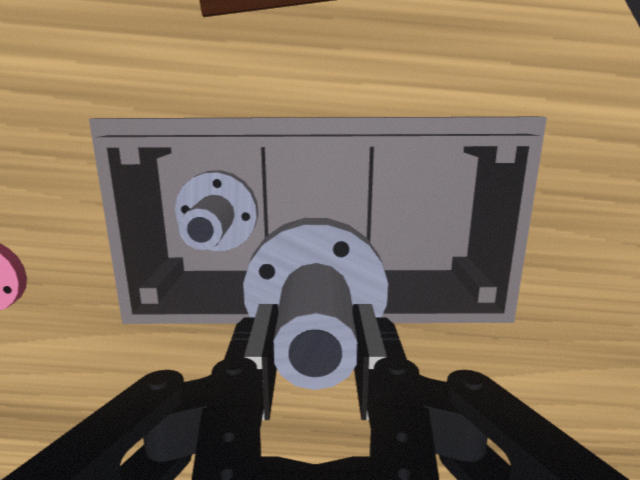

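Run:
```python
from h import *
yaw=CY+np.pi/2
b=c2w(0,0.002)
ctrl.ungrasp();ctrl.pause(.1);st('rel')
ctrl.movel([*b,.15],list(down(yaw)),max_speed=.2)
im,d,W=cloud('wrist');cv2.imwrite('pics/w13.png',im)
y=go((.432,.020,.16),.192);st(y)
im,d,W=cloud('wrist');cv2.imwrite('pics/w14.png',im)
m=comp(W,(.35,.52),(-.05,.1),(.04,.055));c,s,a=rect(W,m);print('bar',c.round(4),s.round(1),a,W[m].mean(0).round(4))
m=comp(W,(.3,.56),(-.15,.2),(.003,.012));c,s,a=rect(W,m);print('board',c.round(4),s.round(1),a)
```

```text
rel t 35.41 tcp [0.6363 0.0062 0.0165] w 0.0854 F [-0.7 -0.1 -0.1]
0.192 t 37.48 tcp [0.4325 0.02   0.1599] w 0.0855 F [0.2 0.5 0.6]
bar [0.4315 0.0208] [17.5 59.3] -1.3704852 [0.4314 0.0222 0.0455]
board [0.4319 0.0196] [102.4 242.6] -1.3778433
```

View pics/w13.png

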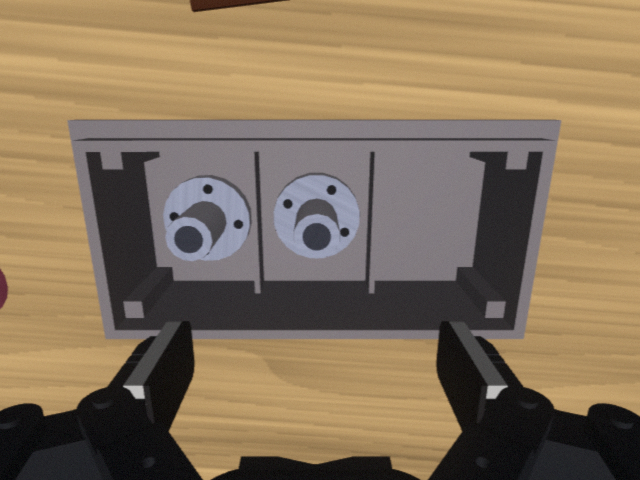

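View pics/w14.png

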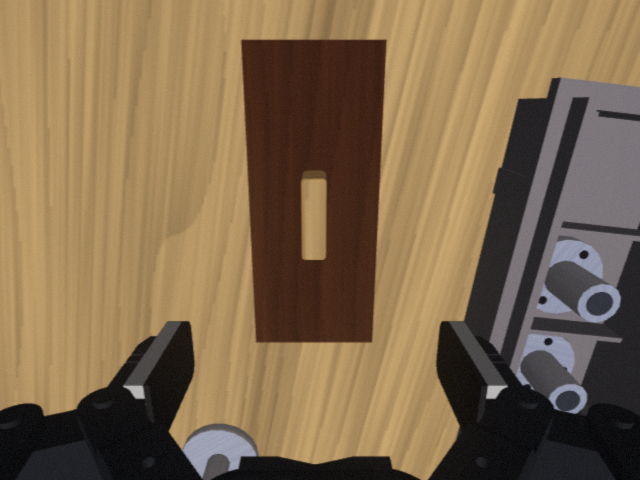

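Run:
```python
from h import *
yb=.193
ctrl.movel([.4319,.0202,-.008],list(down(yb)));ctrl.pause(.2);st()
ctrl.close_gripper(80);st('closed')
ctrl.movel([.4319,.0202,.15],max_speed=.15);st('up')
b=c2w(0,0)
y=go((*b,.15),CY);ctrl.pause(.3);st(y)
im,d,W=cloud('wrist');cv2.imwrite('pics/w15.png',im);np.save('/tmp/w15.npy',W)
```

```text
t 39.0 tcp [ 0.4323  0.0201 -0.0075] w 0.0853 F [ 0.  -0.4  0.4]
closed t 39.63 tcp [ 0.4319  0.0202 -0.0078] w 0.0164 F [-0.9 -0.7  6. ]
up t 40.83 tcp [0.4313 0.02   0.1492] w 0.0165 F [ 0.3  0.6 -1.7]
0.083 t 41.97 tcp [0.636  0.004  0.1506] w 0.0168 F [ 0.2 -0.7 -2.1]
```

View pics/w15.png

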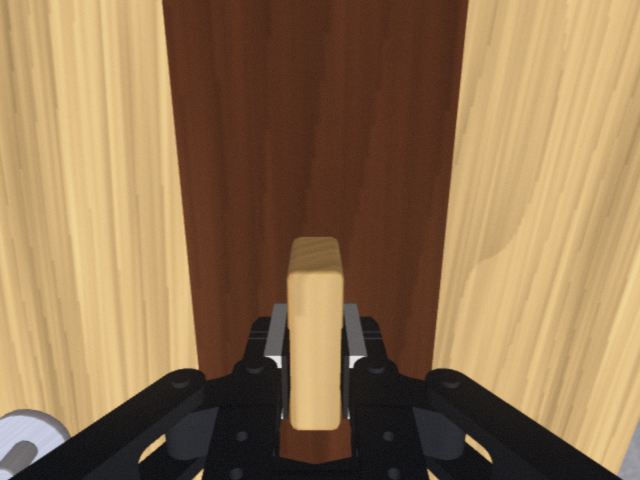

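Run:
```python
from h import *
W=np.load('/tmp/w15.npy')
m=comp(W,(.5,.8),(-.2,.3),(.14,.18))
P=W[m];A=np.c_[P[:,:2]-CASE,np.ones(len(P))];k,*_=np.linalg.lstsq(A,P[:,2],rcond=None);print(m.sum(),k)
c,s,a=rect(W,m);print(c,s,a+np.pi/2)
# edges in case frame
R=np.array([[np.cos(CY),np.sin(CY)],[-np.sin(CY),np.cos(CY)]]);Q=(P[:,:2]-CASE)@R.T
for y0 in np.arange(-.04,.12,.03):
    q=Q[abs(Q[:,1]-y0)<.004][:,0]
    if len(q)>10: print(round(y0,3),np.percentile(q,[.5,99.5]).round(4))
```

```text
88477 [ 0.00124806 -0.00245881  0.16424806]
[0.63356763 0.04131261] [102.84976959 149.284729  ] 0.08381271
-0.04 [-0.0483  0.0486]
-0.01 [-0.0506  0.0509]
0.02 [-0.0506  0.0507]
0.05 [-0.0504  0.0505]
0.08 [-0.0504  0.0506]
0.11 [-0.0505  0.0505]
```

Run:
```python
from h import *
b=c2w(0,0);q=list(down(CY))
ctrl.movel([*b,.085],q,max_speed=.12);ctrl.pause(.2);st()
ctrl.movel([*b,.067],q,max_speed=.04);ctrl.pause(.2);st()
for z in (.064,.0625,.061):
    ctrl.movel([*b,z],q,max_speed=.02);ctrl.pause(.2);st(z)
    if get_state()['contact_force'][2]>2: break
```

```text
t 42.91 tcp [0.637  0.0044 0.0859] w 0.0165 F [ 0.5  0.8 -2.8]
 t 43.71 tcp [0.6367 0.0043 0.0673] w 0.0166 F [ 0.5 -0.3 -2.3]
0.064 t 44.21 tcp [0.6366 0.0043 0.0641] w 0.0161 F [-0.3 -0.6 -1.8]
0.0625 t 44.66 tcp [0.6365 0.0042 0.0625] w 0.0163 F [ 0.2  1.5 -1.6]
0.061 t 45.11 tcp [0.6366 0.0042 0.0623] w 0.0166 F [-3.2 -0.9  8.1]
```

Seated (contact at 0.0623 as predicted). Release, and go to the cap.

Run:
```python
from h import *
b=c2w(0,0);q=list(down(CY))
ctrl.ungrasp();ctrl.pause(.1);st('rel')
ctrl.movel([*b,.16],q,max_speed=.2)
im,d,W=cloud('wrist');cv2.imwrite('pics/w16.png',im)
p=(.39,-.2405)
y=go((*p,.14),CY+np.pi/2);st(y)
im2,d,WT=cloud('top');cv2.imwrite('pics/t16.png',im2)
c,im=find_top(p,(.036,.05),'cap');cv2.imwrite('pics/w17.png',im)
m=comp(WT,(.5,.8),(-.2,.2),(.07,.082));c,s,a=rect(WT,m);P=WT[m];A=np.c_[P[:,:2]-CASE,np.ones(len(P))];print('board top cam',m.sum(),c,s,a,np.linalg.lstsq(A,P[:,2],rcond=None)[0])
```

```text
rel t 45.88 tcp [0.6365 0.0042 0.061 ] w 0.0852 F [-0.1 -0.2  1. ]
4.79538898038469 t 47.88 tcp [ 0.3912 -0.2398  0.14  ] w 0.0855 F [ 0.  -0.2 -0.1]
cap 819 [ 0.3906 -0.2415] [20.9 20.8] zmax 0.0431 bgr [130. 117. 116.]
board top cam 4429 [0.63647656 0.00397583] [114.01676941 252.04402161] -1.4900001 [-0.00104651 -0.00140285  0.0762335 ]
```

View pics/w16.png

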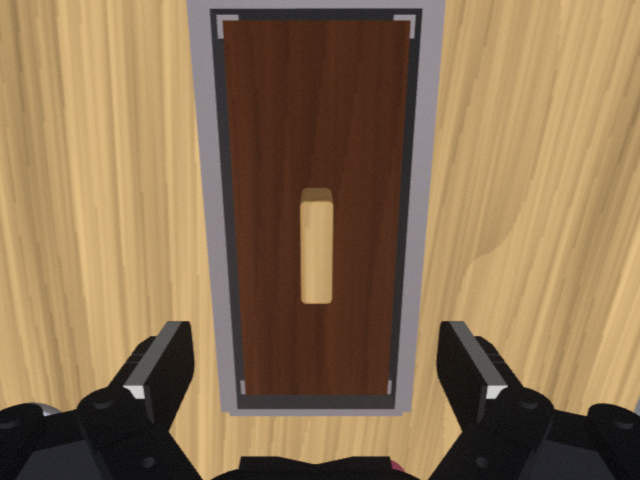

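View pics/w17.png

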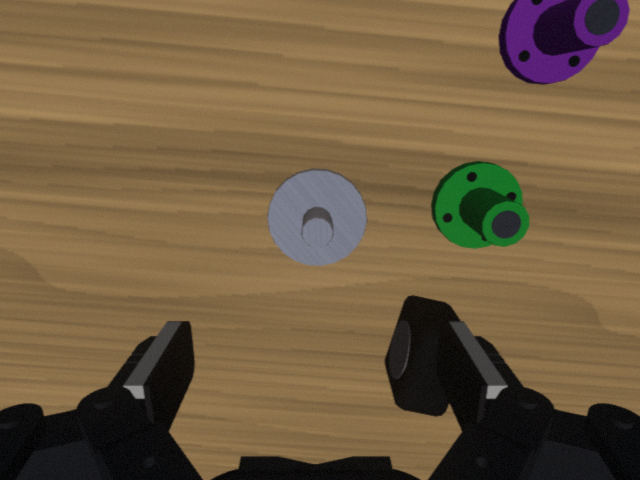

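View pics/t16.png

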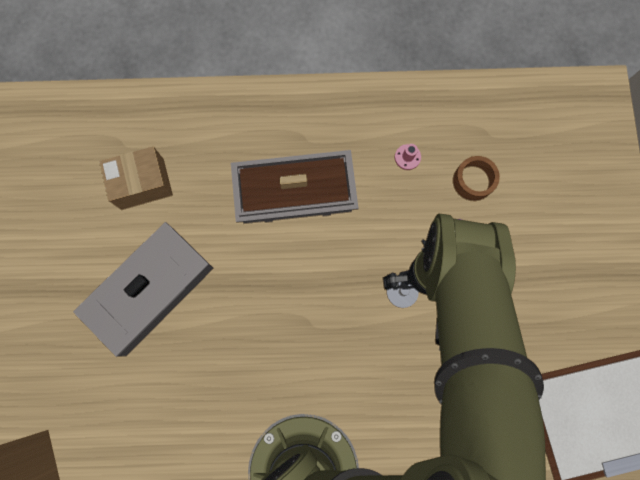

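Run:
```python
from h import *
y=go((.3906,-.2412,.14),CY);ctrl.pause(.2);st(y)
c,im=find_top((.39,-.24),(.036,.05),'cap')
ctrl.movel([*c,-.005],list(down(y)));ctrl.pause(.2);st()
ctrl.close_gripper(60);st('closed')
ctrl.movel([*c,.17],max_speed=.2);st('up')
b=c2w(0,-.0755)
y=go((*b,.17),CY);ctrl.pause(.3);st(y)
im,d,W=cloud('wrist');cv2.imwrite('pics/w18.png',im)
ctrl.movel([*b,.09],list(down(y)),max_speed=.12)
ctrl.movel([*b,.075],list(down(y)),max_speed=.04);ctrl.pause(.2);st()
for z in (.0725,.071,.0695):
    ctrl.movel([*b,z],list(down(y)),max_speed=.02);ctrl.pause(.2);st(z)
    if get_state()['contact_force'][2]>2: break
```

```text
0.083 t 49.38 tcp [ 0.3907 -0.2411  0.14  ] w 0.0855 F [-1.3  0.2 -0.2]
cap 831 [ 0.39   -0.2412] [20.8 20.7] zmax 0.0432 bgr [129. 117. 115.]
 t 50.74 tcp [ 0.3903 -0.2415 -0.0044] w 0.0856 F [-0.6 -0.4  0.8]
closed t 51.36 tcp [ 0.39   -0.2413 -0.0047] w 0.0195 F [-0.8 -0.3  5.8]
up t 52.38 tcp [ 0.3891 -0.2411  0.169 ] w 0.0197 F [ 0.3 -0.2 -1.9]
0.083 t 53.85 tcp [ 0.6425 -0.0723  0.1703] w 0.0195 F [ 1.   0.6 -2. ]
 t 55.44 tcp [ 0.6429 -0.071   0.0752] w 0.0195 F [ 0.1 -0.1 -1.7]
0.0725 t 55.92 tcp [ 0.6428 -0.071   0.0725] w 0.02 F [ 0.2 -0.7 -1.5]
0.071 t 56.37 tcp [ 0.6431 -0.071   0.0713] w 0.0199 F [-0.1 -0.2  2.9]
```

View pics/w18.png

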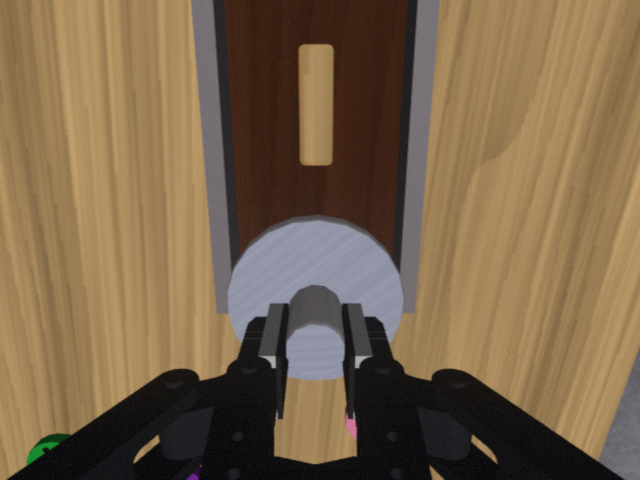

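Run:
```python
from h import *
b=c2w(0,-.0755)
ctrl.ungrasp();ctrl.pause(.1);st('rel')
ctrl.movel([*b,.19],list(down(CY)),max_speed=.2)
im,d,W=cloud('wrist');cv2.imwrite('pics/w19.png',im)
y=go((.41,.35,.20),.785);ctrl.pause(.2);st(y)
im2,d,WT=cloud('top');cv2.imwrite('pics/t19.png',im2)
im,d,W=cloud('wrist');cv2.imwrite('pics/w20.png',im)
for nm,W_ in (('top',WT),('wrist',W)):
  for t,z in (('lid',(.06,.075)),('knob',(.1,.125))):
    m=comp(W_,(.2,.65),(.15,.55),z)
    if m is None: continue
    c,s,a=rect(W_,m);P=W_[m];print(nm,t,m.sum(),c.round(4),s.round(1),round(a,4),P.mean(0).round(4))
```

```text
rel t 57.12 tcp [ 0.6428 -0.071   0.071 ] w 0.0856 F [ 0.3 -0.  -0.1]
0.785 t 59.86 tcp [0.4107 0.3493 0.1998] w 0.0857 F [-0.4 -0.2  0. ]
top lid 2412 [0.3532 0.405 ] [144.9 125.1] 0.7819 [0.3326 0.4109 0.0678]
wrist lid 69772 [0.4106 0.3498] [142.5 282.4] -0.7879 [0.3956 0.3649 0.068 ]
wrist knob 2927 [0.4099 0.3507] [25.9 48.9] -0.7813 [0.4086 0.3519 0.111 ]
```

View pics/w19.png

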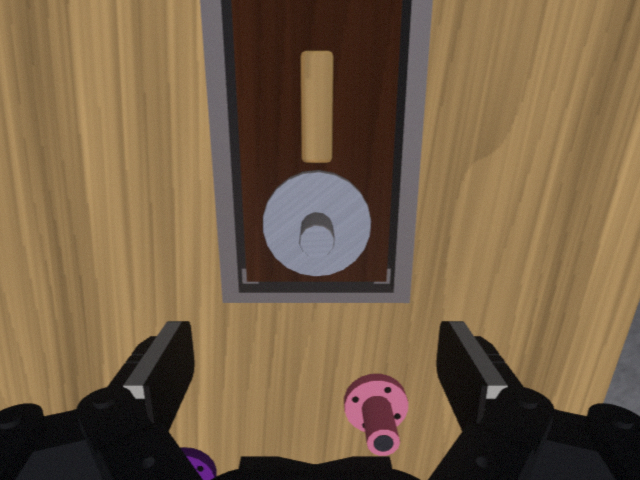

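View pics/t19.png

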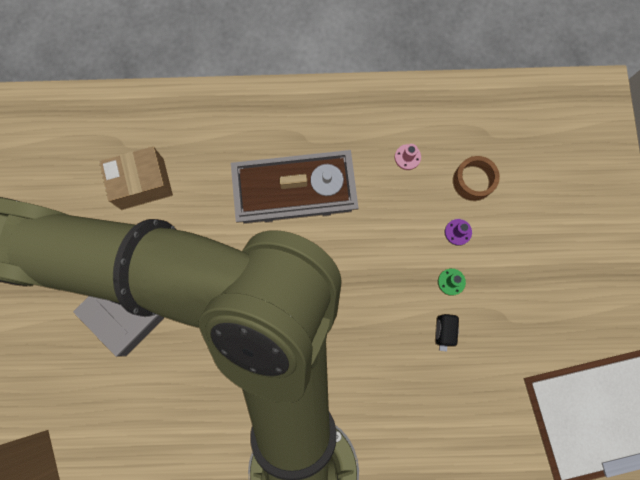

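View pics/w20.png

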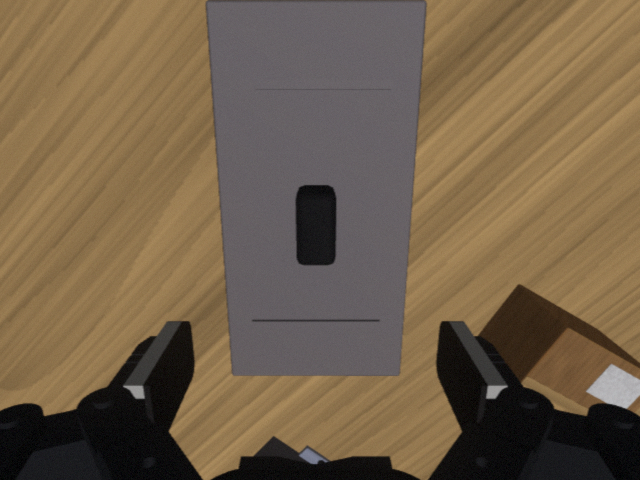

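Run:
```python
from h import *
yl=.783
ctrl.movel([.4106,.3498,.058],list(down(yl)));ctrl.pause(.2);st()
ctrl.close_gripper(80);st('closed')
ctrl.movel([.4106,.3498,.24],max_speed=.15);st('up')
b=c2w(0,0)
y=go((*b,.24),CY);ctrl.pause(.4);st(y)
ctrl.movel([*b,.215],list(down(CY)),max_speed=.1);ctrl.pause(.3);st()
im,d,W=cloud('wrist');cv2.imwrite('pics/w21.png',im)
m=comp(W,(.45,.85),(-.25,.3),(.20,.24));P=W[m];A=np.c_[P[:,:2]-CASE,np.ones(len(P))]
print(m.sum(),np.linalg.lstsq(A,P[:,2],rcond=None)[0])
c,s,a=rect(W,m);print(c,s,a+np.pi/2)
R=np.array([[np.cos(CY),np.sin(CY)],[-np.sin(CY),np.cos(CY)]]);Q=(P[:,:2]-CASE)@R.T
for y0 in np.arange(-.04,.14,.03):
    q=Q[abs(Q[:,1]-y0)<.004][:,0]
    if len(q)>10: print(round(y0,3),np.percentile(q,[.3,99.7]).round(4))
print('yext',np.percentile(Q[:,1],[.1,99.9]))
m=comp(W,(.55,.72),(-.1,.1),(.25,.29));
if m is not None: print('knob',((rect(W,m)[0]-CASE)@R.T).round(4),rect(W,m)[1:])
im,d=vision.grab_frame('scene');cv2.imwrite('pics/s21.png',im)
```

```text
t 61.26 tcp [0.4109 0.3501 0.0587] w 0.0857 F [ 0.5  0.2 -0.4]
closed t 61.84 tcp [0.4108 0.35   0.0583] w 0.0249 F [ 1.1 -0.9  4.1]
up t 63.21 tcp [0.4104 0.3492 0.2391] w 0.0245 F [-0.2 -0.8 -5.3]
0.083 t 65.13 tcp [0.6365 0.0046 0.24  ] w 0.0246 F [ 0.3 -0.1 -4.5]
 t 65.83 tcp [0.6367 0.0043 0.2155] w 0.0244 F [ 0.2  0.1 -4.8]
120581 [0.00105473 0.00246449 0.22500727]
[0.63428015 0.04050161] [142.0401001  153.54916382] 0.08173752
-0.04 [-0.0568  0.0578]
-0.01 [-0.0693  0.0709]
0.02 [-0.0692  0.0707]
0.05 [-0.0691  0.0707]
0.08 [-0.069   0.0706]
0.11 [-0.0691  0.0706]
yext [-0.03773746  0.11264556]
knob [0.0003 0.0023] (array([49.26129913, 50.29819489]), np.float32(-0.6561624))
```

View pics/s21.png

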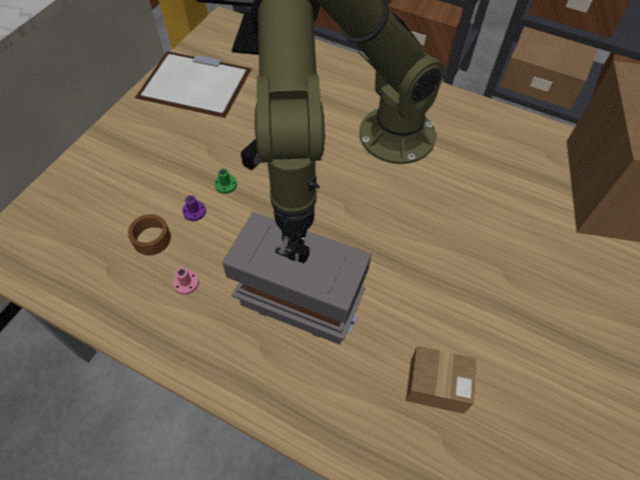

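View pics/w21.png

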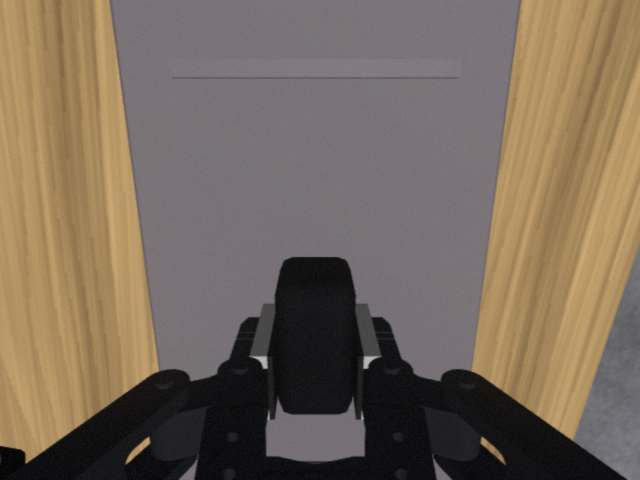

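Run:
```python
from h import *
b=c2w(-.0006,0);q=list(down(CY))
for z,v in ((.165,.1),(.146,.05),(.136,.03),(.131,.02),(.129,.02),(.1275,.02),(.126,.02)):
    ctrl.movel([*b,z],q,max_speed=v);ctrl.pause(.15);st(z)
    f=get_state()['contact_force']
    if f[2]>2 or np.hypot(f[0],f[1])>8: break
```

```text
0.165 t 66.73 tcp [0.6364 0.0044 0.1659] w 0.0247 F [ 1.   0.3 -4.9]
0.146 t 67.42 tcp [0.6361 0.0043 0.1463] w 0.0245 F [-0.1 -0.6 -4.9]
0.136 t 68.05 tcp [0.636  0.0042 0.1362] w 0.0244 F [ 0.4 -0.1 -4.2]
0.131 t 68.6 tcp [0.636  0.0042 0.1311] w 0.0249 F [-0.4 -0.4 -4.8]
0.129 t 69.0 tcp [0.6359 0.0042 0.129 ] w 0.0247 F [ 0.1  0.  -5.1]
0.1275 t 69.4 tcp [0.6362 0.0042 0.1283] w 0.0247 F [-2.8  0.   7. ]
```

Run:
```python
from h import *
b=c2w(-.0006,0);q=list(down(CY))
ctrl.ungrasp();ctrl.pause(.1);st('rel')
ctrl.movel([*b,.25],q,max_speed=.2)
im,d,W=cloud('wrist');cv2.imwrite('pics/w22.png',im)
go((.42,-.12,.33),CY);ctrl.pause(.3);st()
R=np.array([[np.cos(CY),np.sin(CY)],[-np.sin(CY),np.cos(CY)]])
im,d,WT=cloud('top');cv2.imwrite('pics/t22.png',im)
im,d,WS=cloud('scene');cv2.imwrite('pics/s22.png',im)
for nm,w in (('wrist',W),('top',WT),('scene',WS)):
    m=comp(w,(.5,.8),(-.2,.2),(.128,.147));P=w[m];A=np.c_[P[:,:2]-CASE,np.ones(len(P))]
    c,s,a=rect(w,m);print(nm,m.sum(),((c-CASE)@R.T).round(4),s,a+np.pi/2,np.linalg.lstsq(A,P[:,2],rcond=None)[0].round(4))
```

```text
rel t 70.12 tcp [0.6359 0.0042 0.1275] w 0.0856 F [-0.9  0.4 -0.1]
 t 72.26 tcp [ 0.4204 -0.1195  0.3298] w 0.0855 F [ 0.3 -0.9 -0.7]
wrist 77354 [ 0.0002 -0.0022] [142.55236816 278.26989746] 0.08378053 [ 0.0007 -0.0007  0.138 ]
top 7219 [-0.001 -0.   ] [145.14993286 281.58627319] 0.081445456 [ 0.0032 -0.001   0.1382]
scene 6901 [-0.0005  0.0003] [145.37388611 283.20443726] 0.08674455 [-0.0062  0.0003  0.1386]
```

View pics/s22.png

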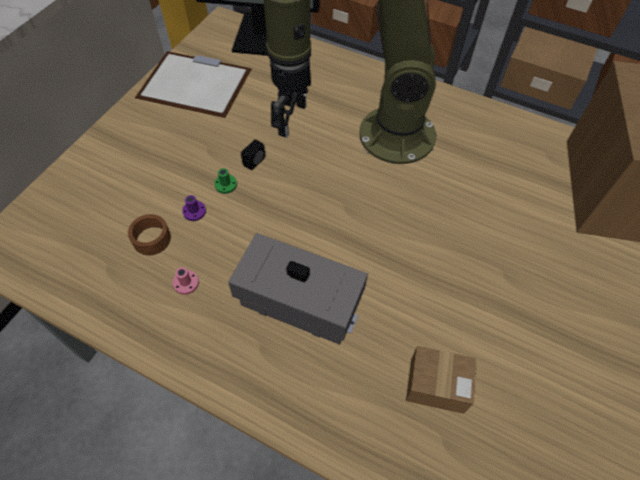

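View pics/t22.png

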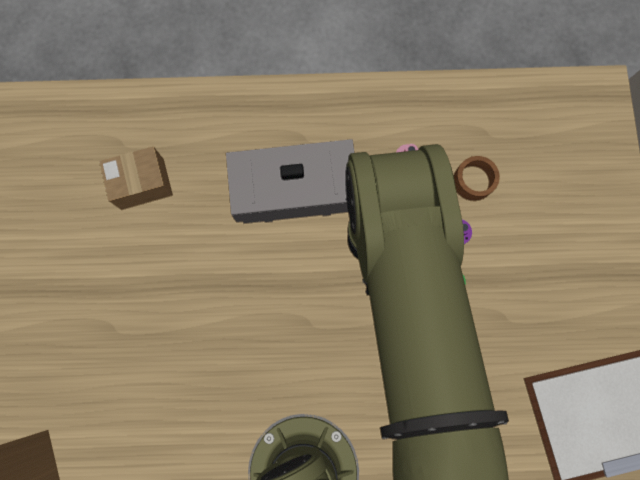

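```bash
python3 -c "
from station import ticket
print(ticket.close_job())"
```

```text
the job is handed in; nothing more can be done
None
```

The case is packed and I handed the job in at about 72 s. There were only two grey housings and one cap on the bench. They went in as follows:

- **Lid:** I took it off by its knob and set it down right way up, clear of the case.
- **Housings:** both stand upright on the case floor, one in the -y end compartment and one in the middle.
- **Board:** it lies on the corner posts with the grip bar up.
- **Cap:** it stands boss up on the -y end of the board.
- **Lid again:** it is back on the collar.

My last checks showed the lid's top face at 138 mm, level and centred to about 1 mm in the top and scene views. The wrist view gave a 2 mm offset along the lid's length, but the lid's far end was cut off in it. Before the lid went on, the board measured level and the pictures showed both housings and the cap standing properly. I saw nothing knocked aside, and the carton, tape, measure and coloured look-alikes were not touched.

Two things did not go as described:

- **Finger length:** the cameras put the real fingertips about 30 mm short of the reported TCP. My first grasp of a housing closed on air without moving it. The first lid grip held only the top of the knob, but it held. I corrected for the offset after that.
- **Housing drop:** I released the end-compartment housing about 2 mm above the floor to keep the open fingers off the posts; it landed upright.

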